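# Swap the wrong bottle in a vial kit

### The job

The square metal kit tray should hold four identical small vials, but one compartment holds a taller bottle that does not belong. Take that bottle out and stand it upright in a free compartment of the long three-compartment stock tray, and stand the spare vial from the stock tray upright in the emptied kit compartment, so that the kit is four of a kind.

Things in the scene. Friction and masses are not known exactly. Their poses are not given: they have to be found in the camera images.
- kit_tray: Fixed bare-metal tray, 150 x 150 x 25 mm; a cross of 25 mm high dividers makes 4 compartments, 69 x 69 mm. Walls, dividers, floor 4 mm thick. Origin: centre of underside; z up, x and y along its sides. Compartment centres at x = +-36.5, y = +-36.5 mm, floor at z = 4 mm. Three hold vials like the spare, clipped in place near the middle (they do not come out); one, any of the four, the wrong bottle.
- stock_tray: Fixed grey plastic tray, 80 (x) by 226 (y) by 25 mm high, a row of 3 compartments of 72 (x) by 70 (y) mm. Walls, dividers, floor 4 mm thick. Origin: centre of underside; z up. Compartment centres at x = 0, y = -74, 0, +74 mm, floor at z = 4 mm. The one at +74 (left end) starts empty; the spare vial and a low lidded cup (41 wide, 39 high, clipped in place) are in the others, either way round.
- odd_bottle: The wrong bottle: round white bottle with white screw cap, 38 mm diameter, 108 mm high (straight body to about 75 mm, then shoulder and a 21 mm wide cap), about 60 g, loose, standing near the middle of one kit compartment, taller than the vials round it. Origin: centre of its underside; z up along its axis.
- spare_vial: The correct part: round clear vial with white cap, 32 mm diameter, 75 mm high (straight body to about 50 mm, then shoulder and a narrower cap), about 60 g, loose, standing near the middle of a stock tray compartment; the same as the three vials in the kit. Origin: centre of its underside; z up along its axis.
Not all that is in view belongs to the job. Leave any green or purple look-alike of the spare_vial alone.

How it is judged:
By the outcome, as a careful person would: the job done as asked, in the order asked, and still so for the second after the job is handed in, with the robot touching nothing.
It also fails if it takes over 59 s, if anything falls off the work surface, if the arm or the gripper's body presses on something with over 40 N, if the wrist force passes 120 N, or if a joint passes its speed limit or range.

### The arm

A 6-joint arm with a two-finger parallel gripper is mounted at the origin on a cart in front of the work surface, level with it; the furniture and walls round the work are solid. World frame = base frame: x ahead of the robot, y to its left, z up, the work surface at z = 0. Lengths are in m, angles in rad, forces in N, time in s.
With the tool pointing down it reaches from about 0.225 to 0.875 m from the base axis. Payload 3.4 kg.
Tool frame: the origin (TCP) lies on the centre line of the jaws, within the pads' length; the fingertips stand 17 mm ahead of it and the grasp point (between the pads) lies 2 mm behind it (nose_length is the distance from the TCP to the fingertips, in m); z points along the fingers, y is the line along which they close (so a half turn about z gives the same grasp; the last joint's range is limited). The gripper opens to 85 mm and grips with 20 to 120 N. Pads are 22 mm wide; open, the fingers measure 114 mm over their backs; the gripper's body (76 mm by 85 mm) begins 54 mm behind the grasp point. The pads swing forward as they close: fully open they stand 13 mm farther back than shut.
Start: joints at [0.991, 0.276, 1.505, -0, 1.361, -0.121], TCP at [0.255, 0.516, 0.248] pointing down, gripper open.
Joint ranges: [-2.89, 2.89], [-0.75, 2.08], [0.22, 2.7], [-1.18, 4.32], [0.11, 2.71], [-2.7, 2.7]. Speed limits (rad/s): [2.57, 2.57, 3.14, 3.14, 3.14, 3.14].

### API

Orientations are given as a unit quaternion [w, x, y, z].
In Python, from rig import get_state, get_image, sign_off, find_in, place_of, nose_length gives the robot as it stands.
- The arm moves only by the tool apply_moves, never from a script. Its argument "deltas" is one flat list of numbers, 5 for each row, row after row: the finger opening in mm, from 0 to 85.4, then the shift along the tool's x, y, z in mm, then the turn about the tool's z in degrees. A call has 1 to 12 rows; each row is the pose to reach, as a shift and turn from the pose commanded when the call began, along the tool's axes at that moment; what a row does not reach only later rows make up. A row lasts 1/12 s, in which the tool goes at most 41.7 mm and 7.16 degrees, less where a joint would pass 70% of its speed; a pose out of reach is approached as far as the arm can. A call with a gripper value outside its range is refused whole. The fingers move at their own pace and stop on an object; "squeeze" is the grip in N (left out, the last holds). Time passes only in rows, so rows that repeat a pose let the fingers close. It gives the time, the measured TCP pose, the force, the opening and the grip force at its end, in the units of the state.
- get_state(): the state, without advancing time (a new reading comes with each control period).
- get_image(name): name is "scene" or "top"; returns a dict with "frame" (480x640x3 uint8, red, green, blue), "K" (3x3 intrinsics, pixels), "k1" (the pictures are not rectified: a ray, as slopes to the right and down, at radius r is drawn at 1 + k1 r^2 times it, then the intrinsics apply), "position" and "orientation" of the camera in the world. Camera axes: x right, y down, z forward; pixel columns grow to the right and rows downward; lengths in m; the calibration is good to about 2 mm. A picture is of the moment at which its call begins. There is no depth.
- sign_off(): hands the job in; it is judged then, once.
Trained networks look in a picture, given as the dict that the camera call returned (one of the last four; its "shot" number tells which), for a name from the list of things; names that differ only in an ending like _2 or _b are one class to them, and where a whole thing is asked for, a point or a joint stands for the part that bears it (a point fixed in the world has none). Each returns a list of dicts, best first, with "score" (0 to 1); they miss things now and then, are a little off and sometimes report something else, mostly with a low value. They report only what shows in the picture. A call takes as long as a camera call. They do not tell look-alikes from the thing itself.
- find_in(query, picture): "point" ([column, row] in pixels, amid what is visible of it).
- place_of(query, picture): "point" ([column, row] in pixels: a listed point, or the origin of a listed thing).
The state is a dict: "clock": time; "qpos": joint angles; "qd": joint speeds; "effort": joint torques, N m; "position": TCP position; "ee_rot": TCP orientation; "contact_force": force on the tool from outside, world axes, zero at the start; "moment": the same for the moment, N m; "width": finger opening in m; "gripper_force": force on a finger pad.
Only numpy, scipy, OpenCV 4.12 (cv2) and the standard library are available. Lean on these libraries where they do the work, as an engineer would, in place of code of your own. Each camera call takes 0.05 s, during which the arm holds its last target. There are 200 camera calls.

## Working session

There is one attempt and no reset: what is moved stays moved. The work goes in short steps, Python scripts to look and compute and a tool call to move; the robot and the scene stay as the last step left them, time stands still between calls to the robot, and variables do not carry over. Pictures are saved under pics/ and viewed, at most 10 in all, crops included, and the job is handed in when it is done.

Besides the shell and the picture viewer there is one more tool, called after "Request:" as name(argument=value, ...), one argument or row to a line, values as JSON. apply_moves: Moves the arm, as the interface text tells. Its arguments: {"type":"object","properties":{"deltas":{"type":"array"},"squeeze":{"type":"number"}},"required":["deltas"]}

```bash
mkdir -p pics; cat > h.py <<'E'
import numpy as np, cv2
from scipy.spatial.transform import Rotation as R
from rig import *
def rot(q): return R.from_quat([q[1],q[2],q[3],q[0]]).as_matrix()
def ray(p,uv):
    K=np.array(p["K"]);d=np.array([p["k1"],0,0,0],float)
    # drawn = s*(1+k1 r^2) -> OpenCV radial model
    s=cv2.undistortPoints(np.array([[uv]],float),K,d)[0,0]
    return np.array(p["position"]),rot(p["orientation"])@np.array([s[0],s[1],1])
def at_z(p,uv,z):
    o,d=ray(p,uv); return o+d*(z-o[2])/d[2]
def proj(p,X):
    M=rot(p["orientation"]); c=M.T@(np.array(X)-p["position"])
    s=c[:2]/c[2]; s=s*(1+p["k1"]*(s@s)); K=np.array(p["K"])
    return K[:2,:2]@s+K[:2,2]
def save(p,n): cv2.imwrite(f"pics/{n}.png",p["frame"][:,:,::-1])
E
python3 - <<'E'
from h import *
s=get_state();print({k:np.round(s[k],3) for k in("clock","position","ee_rot","width","contact_force")},nose_length)
for n in("scene","top"):
    p=get_image(n);save(p,n+"0");print(n,np.round(p["position"],3),np.round(rot(p["orientation"])[:,2],2))
    for q in("kit_tray","stock_tray","odd_bottle","spare_vial"):
        for f in(place_of,find_in):
            print(q,f.__name__,[(np.round(r["point"]).tolist(),round(r["score"],2),np.round(at_z(p,r["point"],0.0)[:2],3).tolist()) for r in f(q,p)[:6]])
E
```

```text
{'clock': np.float64(0.0), 'position': array([0.254, 0.515, 0.247]), 'ee_rot': array([-0.   ,  0.227,  0.974, -0.001]), 'width': np.float64(0.085), 'contact_force': array([ 0.926, -0.193,  0.353])} 0.017
scene [-0.014  0.26   0.624] [ 0.64 -0.33 -0.69]
kit_tray call [([226.0, 284.0], 0.95, [0.538, 0.153])]
kit_tray call [([230.0, 289.0], 0.87, [0.524, 0.152])]
stock_tray call [([406.0, 226.0], 0.87, [0.522, -0.202])]
stock_tray call [([395.0, 225.0], 0.96, [0.533, -0.185])]
odd_bottle call [([201.0, 275.0], 0.56, [0.577, 0.186]), ([407.0, 224.0], 0.56, [0.527, -0.208])]
odd_bottle call [([194.0, 253.0], 0.89, [0.633, 0.181]), ([410.0, 212.0], 0.35, [0.552, -0.232])]
spare_vial call [([453.0, 259.0], 0.88, [0.41, -0.228]), ([407.0, 225.0], 0.8, [0.524, -0.206]), ([367.0, 199.0], 0.61, [0.625, -0.176])]
spare_vial call [([455.0, 244.0], 0.83, [0.439, -0.254]), ([410.0, 212.0], 0.65, [0.553, -0.234]), ([366.0, 188.0], 0.57, [0.657, -0.195])]
top [ 0.353 -0.015  1.351] [ 0.14 -0.02 -0.99]
kit_tray call [([239.0, 242.0], 0.73, [0.535, 0.152]), ([403.0, 248.0], 0.32, [0.526, -0.207])]
kit_tray call []
stock_tray call [([400.0, 250.0], 0.7, [0.521, -0.201])]
stock_tray call [([243.0, 242.0], 0.68, [0.534, 0.144]), ([394.0, 245.0], 0.58, [0.532, -0.187])]
odd_bottle call [([222.0, 225.0], 0.67, [0.571, 0.192])]
odd_bottle call [([218.0, 222.0], 0.64, [0.577, 0.201])]
spare_vial call [([410.0, 297.0], 0.81, [0.418, -0.221]), ([403.0, 249.0], 0.6, [0.523, -0.208]), ([388.0, 204.0], 0.52, [0.624, -0.175])]
spare_vial call [([403.0, 246.0], 0.7, [0.529, -0.208]), ([416.0, 297.0], 0.63, [0.418, -0.234]), ([389.0, 201.0], 0.52, [0.63, -0.178])]
```

View pics/scene0.png

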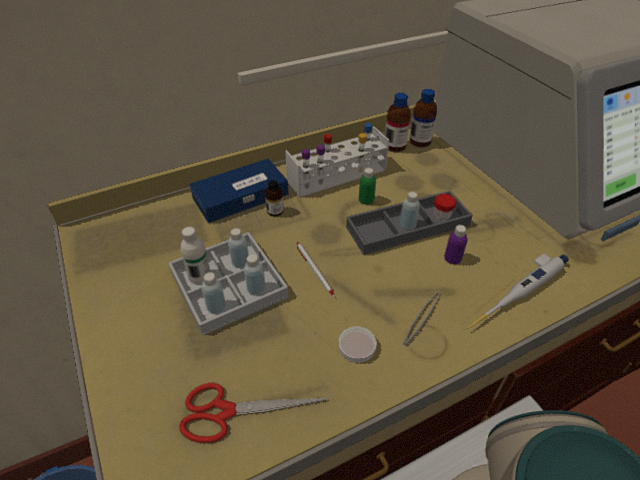

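View pics/top0.png

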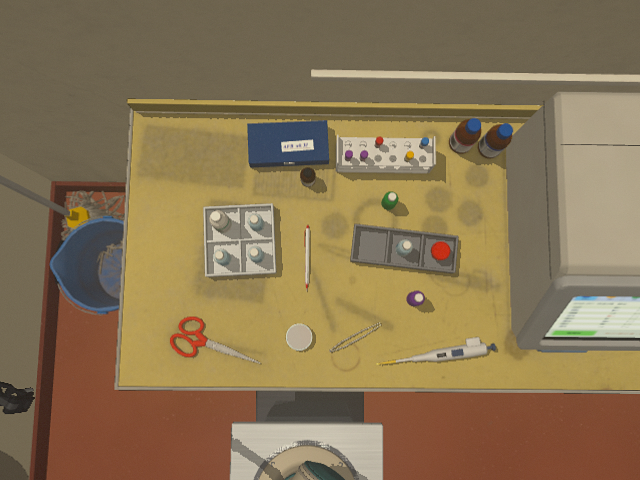

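The wrong bottle is in the kit's far-left compartment, at scene (194,253) and top (219,220). There are three spare-vial candidates: the clear one in the middle stock compartment at scene (410,212) and top (405,247), the green one at scene (367,190), and the purple one at scene (456,245). Only the clear one, standing in the stock tray, fits the description. I'll confirm it in an enlarged crop and take the tray corners from the same picture.

```bash
python3 - <<'E'
from h import *
a=cv2.imread("pics/top0.png")
k=a[195:290,195:295]; s=a[215:285,345:465]
c=np.zeros((600,800,3),np.uint8)
k=cv2.resize(k,None,fx=3.8,fy=3.8,interpolation=cv2.INTER_CUBIC); s=cv2.resize(s,None,fx=3.3,fy=3.3,interpolation=cv2.INTER_CUBIC)
c[:k.shape[0],:k.shape[1]]=k; c[:s.shape[0],400:400+s.shape[1]]=s[:,:400]
b=cv2.imread("pics/scene0.png")[180:280,340:480]; b=cv2.resize(b,None,fx=2.8,fy=2.8,interpolation=cv2.INTER_CUBIC)
c[300:300+b.shape[0],400:400+b.shape[1]]=b
cv2.imwrite("pics/crop.png",c)
E
```

```text
(no output)
```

View pics/crop.png

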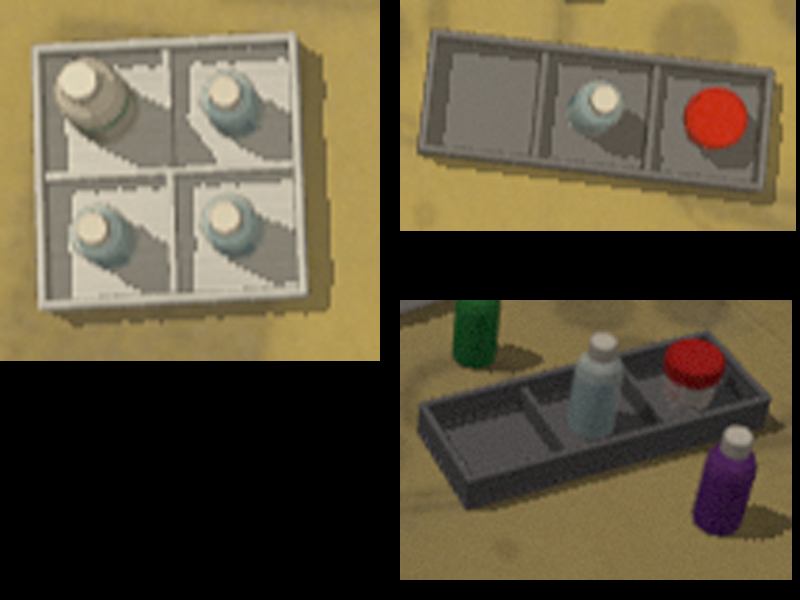

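The crop shows the clear, blue-tinted vial with its cap at crop (604,98), in the middle stock compartment. The green and purple look-alikes stand outside the tray, and the bottle cap is at crop (77,82). Now the metric poses.

```bash
python3 - <<'E'
from h import *
p=get_image("top")
def rect(pts,sc,off):
    P=np.array([at_z(p,np.array(q)/sc+off,0.025) for q in pts]);c=P.mean(0)
    e=(P[1]-P[0]+P[2]-P[3])[:2]; # image right = -y world
    print("centre",c.round(4),"yaw",np.degrees(np.arctan2(e[0],-e[1])).round(2),"sides",[np.linalg.norm(P[i]-P[i-1]).round(3) for i in range(4)])
    y=np.arctan2(e[0],-e[1]); return c[:2],np.array([[np.cos(y),-np.sin(y)],[np.sin(y),np.cos(y)]])
kc,kR=rect([(34,47),(297,34),(306,293),(40,308)],3.8,np.array([195,195]))
s=[(32,31),(373,69),(364,188),(20,154)]
sc,sR=rect(s,3.3,np.array([345,215]))
print("kit FL comp",kc+kR@[.0365,.0365]); print("stock +74",sc+sR@[0,.074],"0:",sc)
print("bottle cap",at_z(p,np.array([77,82])/3.8+195,.112)[:2],"vial cap",at_z(p,np.array([204,98])/3.3+[345,215],.079)[:2])
g=get_image("scene")
from numpy import round
print("neighbour vials", [at_z(p,np.array(q)/3.8+195,.079)[:2].round(4) for q in [(225,92),(94,228),(224,217)]])
for n,q in(("b",(191,232)),("v",(412,194))): print(n,at_z(g,q,.112 if n=="b" else .079)[:2].round(4))
for q,z in(("odd_bottle",.004),("spare_vial",.004)):
  for n,pp in(("top",p),("scene",g)): print(q,n,[at_z(pp,r["point"],z)[:2].round(4) for r in place_of(q,pp)[:3]])
s=get_state(); M=rot(s["ee_rot"]); print(M.round(3),np.round(s["qpos"],3))
E
```

```text
centre [0.5362 0.1484 0.025 ] yaw 3.72 sides [np.float64(0.149), np.float64(0.149), np.float64(0.148), np.float64(0.149)]
centre [ 0.5211 -0.2076  0.025 ] yaw -5.42 sides [np.float64(0.082), np.float64(0.225), np.float64(0.079), np.float64(0.225)]
kit FL comp [0.57030592 0.18720159]
stock +74 [ 0.52805181 -0.1339165 ] 0: [ 0.52106788 -0.2075862 ]
bottle cap [0.57057279 0.18794467] vial cap [ 0.52203625 -0.20401753]
neighbour vials [array([0.5718, 0.1128]), array([0.4964, 0.1815]), array([0.5032, 0.1116])]
b [0.5635 0.1859]
v [ 0.5204 -0.2024]
odd_bottle top [array([0.5698, 0.1935])]
odd_bottle scene [array([0.5719, 0.1826])]
spare_vial top [array([ 0.4149, -0.2275]), array([ 0.6274, -0.1767]), array([ 0.5273, -0.2094])]
spare_vial scene [array([ 0.4126, -0.224 ]), array([ 0.6255, -0.1755]), array([ 0.5198, -0.1956])]
[[-0.897  0.443  0.   ]
 [ 0.443  0.897  0.   ]
 [ 0.     0.    -1.   ]] [ 0.991  0.276  1.505  0.     1.361 -0.121]
```

Request:
apply_moves(
  deltas=[60,-13,-5,1,1,60,-47,-17,5,2,60,-86,-31,9,4,60,-124,-45,14,5,60,-163,-59,18,7,60,-201,-73,22,8,60,-240,-87,26,10,60,-278,-101,31,12,60,-317,-115,35,13,60,-355,-129,39,15,60,-394,-143,43,17,60,-428,-155,47,18],
  squeeze=30,
)

```text
clock: 2.2
position: [0.5714, 0.1836, 0.2012]
ee_rot: [0.001, 0.379, 0.926, -0.0]
contact_force: [-0.0, 0.5, 1.2]
width: 0.06
gripper_force: 0.0
```

Request:
apply_moves(
  deltas=[60,0,0,0,0,60,0,0,0,0,60,0,0,0,0],
)

```text
clock: 2.45
position: [0.5693, 0.1864, 0.201]
ee_rot: [-0.001, 0.378, 0.926, -0.0]
contact_force: [0.4, -0.0, -0.1]
width: 0.0602
gripper_force: 0.0
```

```bash
python3 - <<'E'
from h import *
s=get_state();print(np.round(s["position"],4),rot(s["ee_rot"]).round(3).tolist(),s["width"],s["clock"],np.round(s["contact_force"],1))
a=get_image("scene");b=get_image("top");
c=np.hstack([cv2.resize(a["frame"][90:350,100:300],(400,520)),cv2.resize(b["frame"][150:310,140:260+20],(400,457)) if 0 else cv2.resize(b["frame"][150:332,150:290],(400,520))])
save({"frame":c},"hov1")
M=rot(s["ee_rot"]); print("to bottle (tool mm)",(M.T@(np.array([.570,.187,.062])-s["position"])*1000).round(1))
E
```

```text
[0.5693 0.1864 0.201 ] [[-0.715, 0.699, -0.001], [0.699, 0.715, 0.0], [0.001, -0.001, -1.0]] 0.060159223944479374 2.45 [ 0.4 -0.  -0.1]
to bottle (tool mm) [ -0.3   1.  139. ]
```

View pics/hov1.png

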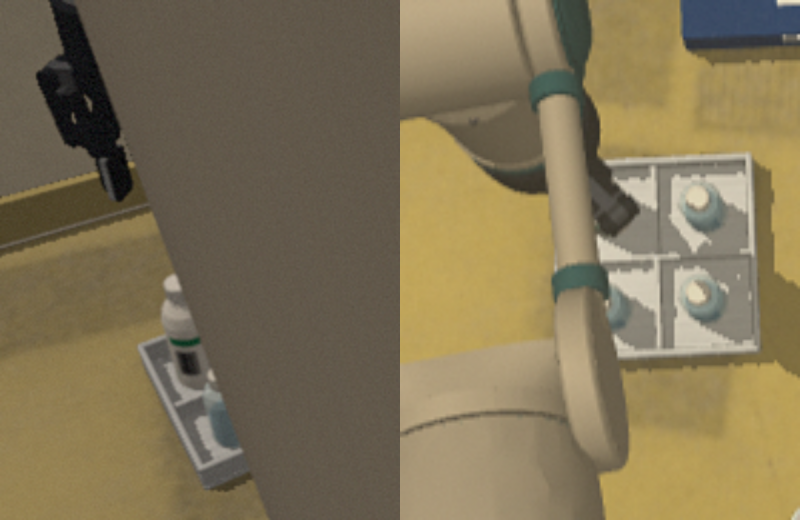

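The arm hides most of the scene view. The bottle is still upright at crop (185,330), and the jaws are above it. Pose is within 1 mm of the estimate, so I'll descend and close.

Request:
apply_moves(
  deltas=[60,0,1,15,0,60,0,1,38,0,60,0,1,58,0,60,0,1,74,0,60,0,1,90,0,60,0,1,104,0,60,0,1,117,0,60,0,1,128,0,60,0,1,135,0,60,0,1,139,0,60,0,1,139,0,60,0,1,139,0],
)

```text
clock: 3.55
position: [0.5707, 0.1881, 0.0627]
ee_rot: [0.0, 0.377, 0.926, 0.0]
contact_force: [0.5, 0.5, 0.2]
width: 0.0601
gripper_force: 0.0
```

Request:
apply_moves(
  deltas=[45,0,0,0,0,40,0,0,0,0,38,0,0,0,0,35,0,0,0,0,30,0,0,0,0,30,0,0,0,0,30,0,0,0,0,30,0,0,0,0],
)

```text
clock: 4.22
position: [0.5712, 0.1879, 0.0631]
ee_rot: [0.001, 0.377, 0.926, 0.001]
contact_force: [0.2, 0.3, 5.5]
width: 0.0371
gripper_force: 29.9
```

Request:
apply_moves(
  deltas=[30,0,0,-3,0,30,0,0,-9,0,30,0,0,-18,0,30,0,0,-30,0,30,0,0,-45,0,30,0,0,-62,0,30,0,0,-80,0,30,0,0,-95,0,30,0,0,-105,0,30,0,0,-110,0,30,0,0,-110,0,30,0,0,-110,0],
)

```text
clock: 5.22
position: [0.5701, 0.1877, 0.172]
ee_rot: [-0.0, 0.377, 0.926, -0.0]
contact_force: [-1.0, -0.2, -1.4]
width: 0.0373
gripper_force: 30.1
```

```bash
python3 - <<'E'
from h import *
s=get_state();M=rot(s["ee_rot"]);print(np.round(s["position"],4),s["width"],s["gripper_force"],np.round(s["contact_force"],1))
print("to stock+74 (tool mm)",(M.T@(np.array([.528,-.134,s["position"][2]])-s["position"])*1000).round(1))
E
```

```text
[0.5701 0.1877 0.172 ] 0.0373249133212504 30.063153505325317 [-1.  -0.2 -1.4]
to stock+74 (tool mm) [-1.945e+02 -2.596e+02  1.000e-01]
```

Request:
apply_moves(
  deltas=[30,-4,-5,0,0,30,-14,-18,0,0,30,-30,-40,0,0,30,-51,-68,0,0,30,-74,-99,0,0,30,-97,-130,0,0,30,-120,-161,0,0,30,-143,-192,0,0,30,-164,-220,0,0,30,-180,-241,0,0,30,-190,-254,0,0,30,-194,-260,0,0],
)

```text
clock: 6.22
position: [0.5267, -0.1366, 0.1712]
ee_rot: [-0.001, 0.378, 0.926, -0.001]
contact_force: [0.5, 0.2, -0.9]
width: 0.0374
gripper_force: 30.2
```

Request:
apply_moves(
  deltas=[30,0,0,0,0,30,0,0,0,0,30,0,0,0,0,30,0,0,0,0],
)

```text
clock: 6.55
position: [0.5278, -0.1325, 0.1721]
ee_rot: [-0.0, 0.376, 0.927, 0.0]
contact_force: [0.8, -1.4, -1.2]
width: 0.0373
gripper_force: 30.2
```

```bash
python3 - <<'E'
from h import *
s=get_state();M=rot(s["ee_rot"]);print(np.round(s["position"],4),s["width"],s["gripper_force"],np.round(s["contact_force"],1))
print("to stock+74 (tool mm)",(M.T@(np.array([.528,-.134,s["position"][2]])-s["position"])*1000).round(1))
a=get_image("scene");b=get_image("top")
save({"frame":np.hstack([cv2.resize(a["frame"][60:320,300:500],(400,520)),cv2.resize(b["frame"][150:332,330:470],(400,520))])},"hov2")
E
```

```text
[ 0.5278 -0.1325  0.1721] 0.037323540008997014 30.173639059066772 [ 0.8 -1.4 -1.2]
to stock+74 (tool mm) [-1.2 -0.9 -0. ]
```

View pics/hov2.png

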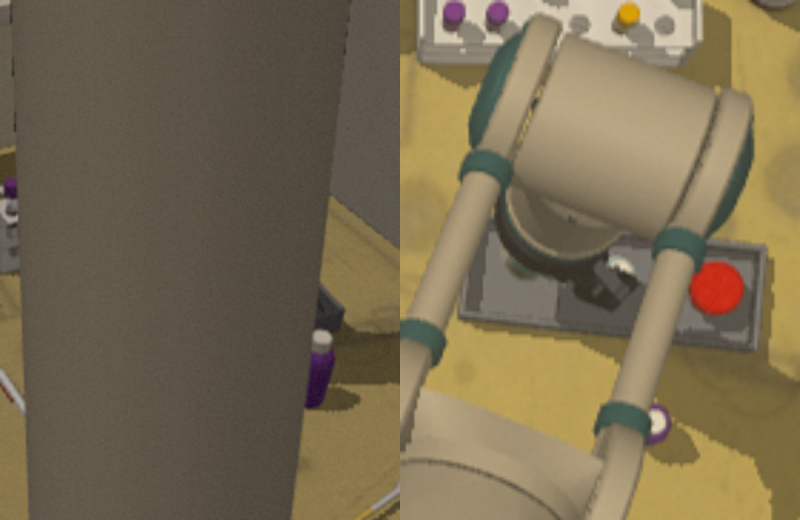

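The arm covers the scene view. In the top view the jaws are over the empty left compartment, with part of the bottle showing at crop (520,265). Pose error is about 1 mm, so I'll lower it.

Request:
apply_moves(
  deltas=[30,0,0,5,0,30,0,0,16,0,30,0,0,32,0,30,0,0,50,0,30,0,0,66,0,30,0,0,80,0,30,0,0,90,0,30,0,0,97,0,30,0,0,102,0,30,0,0,105,0,30,0,0,107,0,30,0,0,107,0],
)

```text
clock: 7.65
position: [0.528, -0.1338, 0.0654]
ee_rot: [0.0, 0.377, 0.926, 0.0]
contact_force: [-0.7, -0.3, -0.7]
width: 0.0374
gripper_force: 30.2
```

Request:
apply_moves(
  deltas=[30,0,0,1,0,30,0,0,2,0,30,0,0,2,0,30,0,0,2,0],
)

```text
clock: 7.98
position: [0.5279, -0.1339, 0.0635]
ee_rot: [0.0, 0.377, 0.926, 0.0]
contact_force: [-0.6, 0.5, 0.2]
width: 0.0374
gripper_force: 30.2
```

Request:
apply_moves(
  deltas=[30,0,0,1,0,30,0,0,1,0,30,0,0,1,0],
)

```text
clock: 8.23
position: [0.5281, -0.134, 0.0631]
ee_rot: [0.001, 0.377, 0.926, 0.0]
contact_force: [-0.9, 0.3, 5.4]
width: 0.0372
gripper_force: 30.3
```

Force rose to 5.4 N, so the bottle is on the floor. Release to 60 mm gently and rise.

Request:
apply_moves(
  deltas=[40,0,0,0,0,44,0,0,0,0,50,0,0,0,0,56,0,0,0,0,60,0,0,0,0,60,0,0,0,0,60,0,0,-3,0,60,0,0,-10,0,60,0,0,-20,0,60,0,0,-34,0,60,0,0,-50,0,60,0,0,-66,0],
)

```text
clock: 9.23
position: [0.5279, -0.1339, 0.1299]
ee_rot: [0.0, 0.377, 0.926, 0.0]
contact_force: [-1.0, 0.1, -0.2]
width: 0.0602
gripper_force: 0.0
```

Request:
apply_moves(
  deltas=[60,0,0,-15,0,60,0,0,-32,0,60,0,0,-50,0,60,0,0,-66,0,60,0,0,-76,0,60,0,0,-80,0,60,0,0,-80,0,60,0,0,-80,0],
)

```text
clock: 9.9
position: [0.5274, -0.1337, 0.208]
ee_rot: [-0.0, 0.377, 0.926, 0.0]
contact_force: [-0.6, 0.6, 0.5]
width: 0.0601
gripper_force: 0.0
```

```bash
python3 - <<'E'
from h import *
s=get_state();M=rot(s["ee_rot"]);print(np.round(s["position"],4),s["width"],M.round(3).tolist())
print("to vial (tool mm)",(M.T@(np.array([.521,-.204,.046])-s["position"])*1000).round(1))
E
```

```text
[ 0.5274 -0.1337  0.208 ] 0.060148345309036344 [[-0.716, 0.698, -0.001], [0.698, 0.716, 0.0], [0.001, -0.0, -1.0]]
to vial (tool mm) [-44.6 -54.8 162. ]
```

The bottle cap will stand near the gripper body during the vial grasp. I'll turn the closing line across the stock tray (51°), so a flat side of the body faces the bottle.

Request:
apply_moves(
  deltas=[52,-3,-4,0,3,52,-8,-10,0,9,52,-14,-17,0,15,52,-20,-25,0,21,52,-26,-32,0,27,52,-32,-39,0,34,52,-37,-46,0,40,52,-42,-51,0,46,52,-45,-55,0,51,52,-45,-55,0,51,52,-45,-55,0,51,52,-45,-55,0,51],
)

```text
clock: 10.9
position: [0.5212, -0.2041, 0.2075]
ee_rot: [-0.001, 0.738, 0.674, -0.0]
contact_force: [0.4, 0.2, 0.5]
width: 0.0521
gripper_force: 0.0
```

```bash
python3 - <<'E'
from h import *
s=get_state();M=rot(s["ee_rot"]);print(np.round(s["position"],4),s["width"],M.round(3).tolist())
print("to vial (tool mm)",(M.T@(np.array([.521,-.2035,.047])-s["position"])*1000).round(1))
a=get_image("scene");b=get_image("top")
print([r for r in place_of("odd_bottle",b)])
save({"frame":np.hstack([cv2.resize(a["frame"][60:320,300:500],(400,520)),cv2.resize(b["frame"][150:332,330:470],(400,520))])},"hov3")
E
```

```text
[ 0.5212 -0.2041  0.2075] 0.052058525143388344 [[0.09, 0.996, -0.001], [0.996, -0.09, 0.001], [0.001, -0.002, -1.0]]
to vial (tool mm) [  0.4  -0.  160.5]
[{'point': [367.7, 246.8], 'score': 0.87}]
```

View pics/hov3.png

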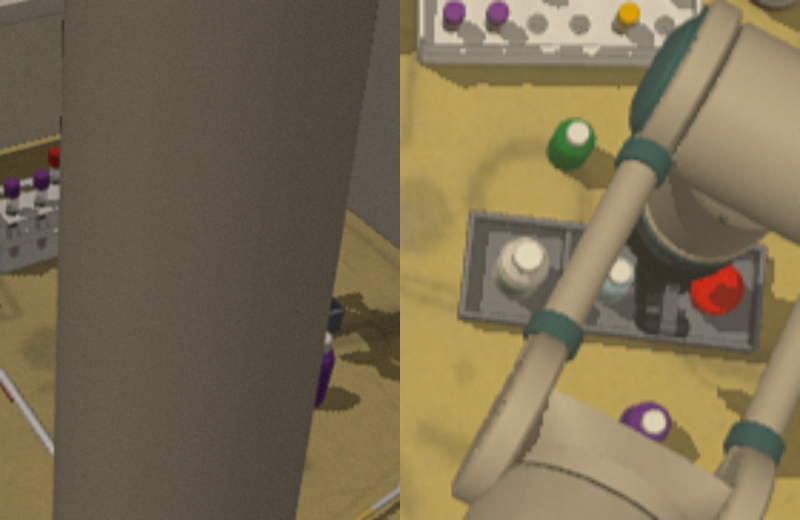

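The top view shows the bottle upright in the left stock compartment at crop (525,262), and the spare vial undisturbed with its cap at (620,272). Descending onto the vial.

Request:
apply_moves(
  deltas=[52,0,0,15,0,52,0,0,38,0,52,0,0,60,0,52,0,0,80,0,52,0,0,97,0,52,0,0,112,0,52,0,0,126,0,52,0,0,138,0,52,0,0,148,0,52,0,0,155,0,52,0,0,160,0,52,0,0,160,0],
)

```text
clock: 12.05
position: [0.5212, -0.2043, 0.0475]
ee_rot: [-0.001, 0.739, 0.674, -0.0]
contact_force: [-0.1, 0.2, 0.7]
width: 0.052
gripper_force: 0.0
```

Request:
apply_moves(
  deltas=[45,0,0,0,0,40,0,0,0,0,35,0,0,0,0,32,0,0,0,0,28,0,0,0,0,25,0,0,0,0,25,0,0,0,0,25,0,0,0,0],
)

```text
clock: 12.72
position: [0.5218, -0.2048, 0.0489]
ee_rot: [0.0, 0.739, 0.674, 0.0]
contact_force: [-1.0, 0.4, 5.3]
width: 0.0317
gripper_force: 29.9
```

Request:
apply_moves(
  deltas=[25,0,0,-3,0,25,0,0,-9,0,25,0,0,-18,0,25,0,0,-32,0,25,0,0,-50,0,25,0,0,-70,0,25,0,0,-90,0,25,0,0,-110,0,25,0,0,-128,0,25,0,0,-142,0,25,0,0,-150,0,25,0,0,-150,0],
)

```text
clock: 13.72
position: [0.5226, -0.2051, 0.2007]
ee_rot: [0.002, 0.739, 0.674, 0.001]
contact_force: [0.6, -0.4, -0.2]
width: 0.0315
gripper_force: 29.8
```

```bash
python3 - <<'E'
from h import *
s=get_state();M=rot(s["ee_rot"]);print(np.round(s["position"],4),s["width"],s["gripper_force"],np.round(s["contact_force"],1))
print("to kit (tool mm)",(M.T@(np.array([.570,.187,s["position"][2]])-s["position"])*1000).round(1))
E
```

```text
[ 0.5226 -0.2051  0.2007] 0.031451765133512936 29.77502703666687 [ 0.6 -0.4 -0.2]
to kit (tool mm) [394.8  11.1  -0.6]
```

Request:
apply_moves(
  deltas=[25,5,0,0,0,25,17,0,0,-1,25,36,1,0,-1,25,62,2,0,-2,25,94,3,0,-2,25,128,4,0,-3,25,162,5,0,-4,25,196,6,0,-5,25,230,7,0,-6,25,264,8,0,-7,25,296,9,0,-8,25,326,10,0,-9],
)

```text
clock: 14.72
position: [0.5601, 0.1221, 0.1969]
ee_rot: [-0.001, 0.683, 0.731, -0.001]
contact_force: [-0.9, -1.5, -1.0]
width: 0.0314
gripper_force: 29.8
```

```bash
python3 - <<'E'
from h import *
s=get_state();M=rot(s["ee_rot"]);print(np.round(s["position"],4),M.round(3).tolist(),s["width"],s["gripper_force"])
print("to kit (tool mm)",(M.T@(np.array([.570,.187,.047])-s["position"])*1000).round(1))
E
```

```text
[0.5601 0.1221 0.1969] [[-0.067, 0.998, -0.003], [0.998, 0.067, 0.001], [0.001, -0.003, -1.0]] 0.031410654782612735 29.761911034584045
to kit (tool mm) [ 64.   14.7 149.9]
```

Request:
apply_moves(
  deltas=[25,24,5,0,0,25,42,9,0,0,25,55,12,0,0,25,63,13,0,0,25,66,14,0,0,25,66,14,0,0,25,66,14,0,0,25,66,14,0,0],
)

```text
clock: 15.38
position: [0.5712, 0.1848, 0.1983]
ee_rot: [0.0, 0.684, 0.729, -0.0]
contact_force: [-0.5, -0.1, -0.7]
width: 0.0315
gripper_force: 29.8
```

```bash
python3 - <<'E'
from h import *
s=get_state();M=rot(s["ee_rot"]);print(np.round(s["position"],4),s["width"],s["gripper_force"])
print("to kit (tool mm)",(M.T@(np.array([.570,.187,.047])-s["position"])*1000).round(1))
a=get_image("scene");b=get_image("top")
save({"frame":np.hstack([cv2.resize(a["frame"][90:350,100:300],(400,520)),cv2.resize(b["frame"][150:332,150:290],(400,520))])},"hov4")
E
```

```text
[0.5712 0.1848 0.1983] 0.03145982559586546 29.758260548114777
to kit (tool mm) [  2.4  -1.  151.3]
```

View pics/hov4.png

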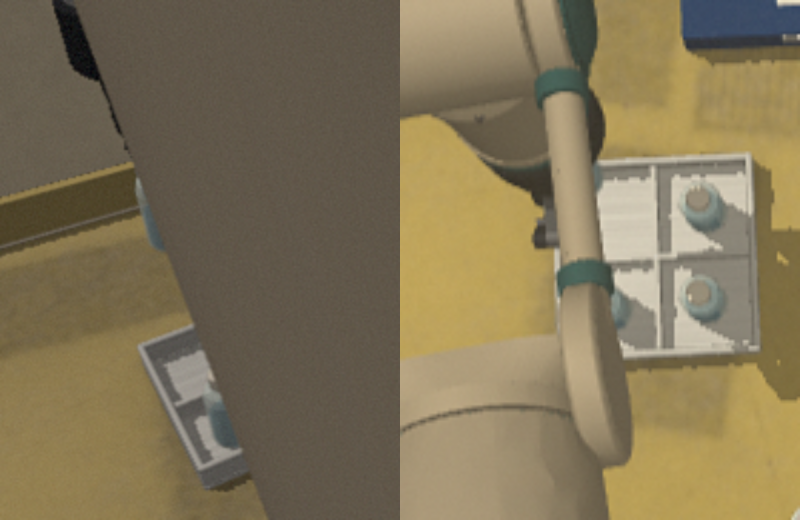

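The vial hangs upright in the jaws at crop (150,215), above the empty far-left compartment. Lowering.

Request:
apply_moves(
  deltas=[25,1,0,6,0,25,2,-1,20,0,25,2,-1,40,0,25,2,-1,62,0,25,2,-1,84,0,25,2,-1,104,0,25,2,-1,120,0,25,2,-1,132,0,25,2,-1,140,0,25,2,-1,145,0,25,2,-1,147,0,25,2,-1,147,0],
)

```text
clock: 16.48
position: [0.5703, 0.1877, 0.0513]
ee_rot: [0.0, 0.684, 0.73, 0.0]
contact_force: [0.3, 0.6, -0.1]
width: 0.0313
gripper_force: 29.8
```

Request:
apply_moves(
  deltas=[25,0,0,1,0,25,0,0,1,0,25,0,0,1,0],
)

```text
clock: 16.73
position: [0.5706, 0.1879, 0.051]
ee_rot: [0.0, 0.684, 0.73, 0.001]
contact_force: [-0.0, -0.9, -0.5]
width: 0.0315
gripper_force: 29.8
```

Request:
apply_moves(
  deltas=[25,0,0,1,0,25,0,0,1,0,25,0,0,1,0],
)

```text
clock: 16.98
position: [0.5702, 0.1878, 0.0495]
ee_rot: [0.0, 0.684, 0.73, 0.0]
contact_force: [0.3, -0.5, -1.1]
width: 0.0315
gripper_force: 29.8
```

Request:
apply_moves(
  deltas=[25,0,0,1,0,25,0,0,1,0,25,0,0,1,0],
)

```text
clock: 17.23
position: [0.5704, 0.1879, 0.0489]
ee_rot: [0.0, 0.684, 0.73, 0.0]
contact_force: [-1.2, -0.9, 5.1]
width: 0.0311
gripper_force: 30.0
```

Request:
apply_moves(
  deltas=[25,0,0,0.5,0,25,0,0,0.5,0,25,0,0,0.5,0],
)

```text
clock: 17.48
position: [0.5703, 0.1879, 0.0489]
ee_rot: [0.0, 0.684, 0.73, 0.0]
contact_force: [-2.0, 0.1, 7.7]
width: 0.0313
gripper_force: 30.6
```

The vial is on the floor. Release, rise, then go aside for a check.

Request:
apply_moves(
  deltas=[34,0,0,0,0,38,0,0,0,0,43,0,0,0,0,48,0,0,0,0,52,0,0,0,0,52,0,0,0,0,52,0,0,-3,0,52,0,0,-10,0,52,0,0,-20,0,52,0,0,-34,0,52,0,0,-50,0,52,0,0,-66,0],
)

```text
clock: 18.48
position: [0.5703, 0.1878, 0.1155]
ee_rot: [0.0, 0.684, 0.73, 0.0]
contact_force: [-0.0, 1.2, 0.9]
width: 0.0521
gripper_force: 0.0
```

Request:
apply_moves(
  deltas=[52,0,0,-20,0,52,0,0,-45,0,52,0,0,-70,0,52,0,0,-95,0,52,15,-20,-110,0,52,35,-45,-115,0,52,60,-70,-115,0,52,85,-95,-115,0,52,110,-120,-115,0,52,135,-145,-115,0,52,160,-170,-115,0,52,180,-190,-115,0],
)

```text
clock: 19.48
position: [0.3668, 0.3564, 0.2302]
ee_rot: [-0.0, 0.684, 0.73, 0.001]
contact_force: [-0.1, 0.9, 0.5]
width: 0.052
gripper_force: 0.0
```

Request:
apply_moves(
  deltas=[52,20,-20,0,0,52,45,-45,0,0,52,70,-65,0,0,52,95,-80,0,0,52,115,-90,0,0,52,130,-95,0,0,52,130,-95,0,0,52,130,-95,0,0,52,130,-95,0,0],
)

```text
clock: 20.23
position: [0.2659, 0.478, 0.2294]
ee_rot: [0.0, 0.684, 0.73, 0.0]
contact_force: [0.6, -0.2, 0.2]
width: 0.0519
gripper_force: 0.0
```

```bash
python3 - <<'E'
from h import *
s=get_state();print(np.round(s["position"],4),s["clock"])
a=get_image("scene");b=get_image("top")
save({"frame":np.hstack([cv2.resize(a["frame"][170:350,150:490],(440,233)),np.zeros((233,0,3),np.uint8)])} if 0 else {"frame":np.vstack([cv2.resize(a["frame"][170:350,150:490],(567,300)),cv2.resize(b["frame"][190:290,190:470],(567,202))])},"final")
E
```

```text
[0.2659 0.478  0.2294] 20.2333
```

View pics/final.png

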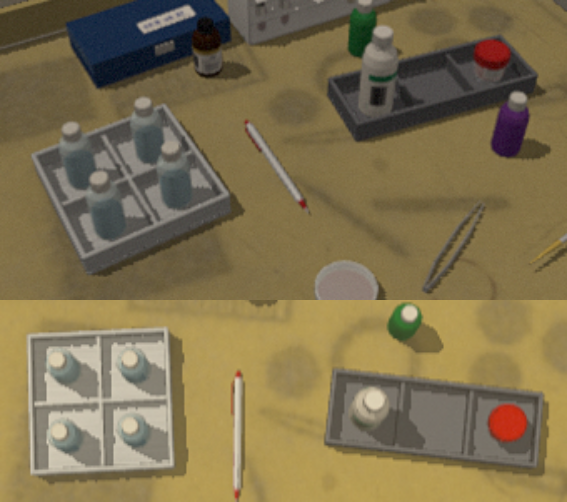

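The kit now holds four upright vials, with the new one at crop (78,155). The bottle stands upright in the left stock compartment at (378,72), and the look-alikes are untouched. Handing in.

```bash
python3 -c "
from rig import sign_off
print(sign_off())"
```

```text
the job is handed in; nothing more can be done
None
```

The job is done and handed in: the wrong bottle stands upright in the left stock compartment, and the spare vial stands in the emptied kit compartment, making four of a kind, at about 20 s on the robot's clock.

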